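Free the jammed varnish bottle and stand it up

TASK

Two brown varnish bottles have toppled into the corner bays of the wooden box and are jammed slantwise under its little hoods. Draw the one with the white cap out of its corner, along its own length, and stand it upright on the round cork mat, its whole foot on the mat; set it down and let go rather than dropping it, and leave the black-capped bottle where it is.

Things in the scene. Friction and masses are not known exactly. Their poses are not given: they have to be found in the camera images.
- white_bottle: Brown bottle, WHITE cap, 118 mm tall, 160 g. Body 44 mm in diameter to 68 mm up; round cap 28 mm in diameter at 85-118 mm: grip there. Origin: centre of the foot; z from foot to cap. Starts leaning 40 degrees in a corner bay, cap up over the box's near (-x) wall, foot in the far bottom corner under the hood: pulled straight up it catches and twists in the grip; 80 mm along its own axis frees it
- black_bottle: The same bottle with a BLACK cap, leaning the same way in the other corner bay (same sizes and frame). To be left there
- box: Fixed wooden box, 85 (x) x 220 (y) mm, 52 mm high, walls and floor 6 mm. Origin: centre of the underside; x from near to far wall. Corner bays at both ends, centred at y = +80 and -80 mm, 48 mm wide (y), 73 mm long (x); a dark-topped hood over each reaches 34 mm in from the far wall, underside 76 mm and top 82 mm above the table. Oddments in the middle bay lie below the rim
- mat: Fixed round cork mat, 110 mm in diameter, 6 mm thick, lying on the table. Origin: centre of its underside, z up; the top is 6 mm above the origin
Things that resemble listed ones, but are neither listed nor needed, are in the scene too. Of the things that look like the mat, take the one that is nearest to the robot's base at the start.

How it is judged:
By the outcome, as a careful person would: the job done as asked, in the order asked, and still so for the second after the job is handed in, with the robot touching nothing.
It also fails if it takes over 38 s, if anything falls off the work surface, if the arm or the gripper's body presses on something with over 40 N, if the wrist force passes 120 N, or if a joint passes its speed limit or range.

ROBOT

A 6-joint arm with a two-finger parallel gripper is mounted at the origin on the work surface. World frame = base frame: x ahead of the robot, y to its left, z up, the work surface at z = 0. Lengths are in mm, angles in rad, forces in N, time in s.
With the tool pointing down it reaches from about 300 to 775 mm from the base axis. Payload 14.6 kg.
Tool frame: the origin (TCP) lies at the very end of the fingers, on their centre line; the grasp point (between the pads) lies 19 mm behind it; z points along the fingers, y is the line along which they close (so a half turn about z gives the same grasp; the last joint's range is limited). The gripper opens to 94 mm and grips with 3 to 60 N. Pads are 16 mm wide; open, the fingers measure 119 mm over their backs; the gripper's body (75 mm by 177 mm) begins 78 mm behind the grasp point.
Start: joints at [1.138, 0.3, 1.521, -0, 1.321, -0.067], TCP at [196.73, 513.602, 205.446] pointing down, gripper open.
Joint ranges: [-3.03, 3.03], [-0.79, 2.21], [0.23, 2.52], [-1.04, 4.18], [0, 3.07], [-2.55, 2.55]. Speed limits (rad/s): [2.22, 2.22, 2.57, 3.14, 3.14, 3.14].

INTERFACE

Orientations are given as [roll, pitch, yaw] about the fixed x, y, z axes, in that order (R = Rz(yaw) Ry(pitch) Rx(roll)).
In Python, from cell import manip, camera, get_calibration gives the robot as it stands. The module is installed in compiled form; this text tells all that it offers.
- The arm moves only by the tool jog_arm, never from a script. Its argument "plan" is one flat list of numbers, 6 for each row, row after row: the shift along the world's x, y, z in m, then the turn, a rotation vector about the world's x, y, z in degrees. A call has 1 to 20 rows; each row is the pose to reach, as a shift and turn from the pose commanded when the call began; what a row does not reach only later rows make up. A row lasts 1/10 s, in which the tool goes at most 50 mm and 8.59 degrees, less where a joint would pass 70% of its speed; a pose out of reach is approached as far as the arm can. A call with a gripper value outside its range is refused whole. "claw" is the finger opening in m, from 0 to 0.094, set as the call begins (left out, the last holds). The fingers move at their own pace and stop on an object; "force" is the grip in N (left out, the last holds). Time passes only in rows, so rows that repeat a pose let the fingers close. It gives the time, the measured TCP pose, the force, the opening and the grip force at its end, in the units of the state.
- manip.read_state(): the state, without advancing time (a new reading comes with each control period).
- camera(name): name is "scene" or "top" or "wrist"; returns (picture, depth): 400x640x3 uint8, red, green, blue; 400x640 float32, mm along the optical axis (not along the pixel's ray), 0 where there is no reading.
- get_calibration(name): a dict with "fx", "fy", "cx", "cy" (pixels), "k1" (the pictures are not rectified: a ray, as slopes to the right and down, at radius r is drawn at 1 + k1 r^2 times it, then the intrinsics apply), "origin" and "attitude" of the camera in the world. Camera axes: x right, y down, z forward; pixel columns grow to the right and rows downward; lengths in mm; the calibration is good to about 2 mm. A picture is of the moment at which its call begins: read the wrist's pose just before it. get_calibration takes no time and is no camera call; for the wrist camera it gives the pose at the moment of the call.
- manip.sign_off(): hands the job in; it is judged then, once.
The state is a dict: "clock": time; "joints": joint angles; "qd": joint speeds; "effort": joint torques, N m; "eef_pos": TCP position; "eef_rot": TCP orientation; "wrist_force": force on the tool from outside, world axes, zero at the start; "moment": the same for the moment, N m; "finger_gap": finger opening in mm; "finger_force": force on a finger pad.
Only numpy, scipy, OpenCV 4.12 (cv2) and the standard library are available. Lean on these libraries where they do the work, as an engineer would, in place of code of your own. Each camera call takes 0.05 s, during which the arm holds its last target. There are 200 camera calls.

## Working session

There is one attempt and no reset: what is moved stays moved. The work goes in short steps, Python scripts to look and compute and a tool call to move; the robot and the scene stay as the last step left them, time stands still between calls to the robot, and variables do not carry over. Pictures are saved under pics/ and viewed, at most 10 in all, crops included, and the job is handed in when it is done.

Besides the shell and the picture viewer there is one more tool, called after "Call:" by a JSON object that holds its "fn" and its "kwargs", one argument or row to a line. jog_arm: Moves the arm, as the interface text tells. Its arguments: {"type":"object","properties":{"plan":{"type":"array"},"claw":{"type":"number"},"force":{"type":"number"}},"required":["plan"]}

```bash
mkdir -p pics; cat > h.py <<'E'
import numpy as np,cv2
from cell import manip,camera,get_calibration
from scipy.spatial.transform import Rotation as R
def cloud(name,tag=None):
    c=get_calibration(name); p,d=camera(name)
    if tag: np.savez(f'{tag}.npz',p=p,d=d); cv2.imwrite(f'pics/{tag}.png',p[:,:,::-1])
    K=np.array([[c['fx'],0,c['cx']],[0,c['fy'],c['cy']],[0,0,1.]])
    v,u=np.mgrid[0:400,0:640]
    n=cv2.undistortPoints(np.stack([u.ravel(),v.ravel()],1).astype(np.float64)[:,None],K,np.array([c['k1'],0,0,0,0.]))[:,0]
    a=np.array(c['attitude']); M=R.from_euler('xyz',a).as_matrix() if a.shape==(3,) else a
    P=np.c_[n,np.ones(len(n))]*d.reshape(-1,1)
    W=P@M.T+np.array(c['origin']); W[d.ravel()==0]=np.nan
    return p,W.reshape(400,640,3)
E
python3 - <<'E'
from h import *
print(manip.read_state()); 
for n in ['top','scene']:
    print(get_calibration(n)); p,W=cloud(n,n); np.save(n+'W.npy',W)
E
```

```text
{'clock': 0.0, 'joints': array([ 1.13842134e+00,  3.00484967e-01,  1.52156521e+00, -1.74387202e-05,
        1.32072388e+00, -6.66155378e-02]), 'qd': array([ 8.55997595e-05,  9.28205836e-04,  5.54023523e-05, -5.18854916e-04,
       -3.71606557e-04,  3.82398266e-04]), 'effort': array([ 1.17999069e-03, -5.31815350e+01, -3.52740490e+01,  7.09154131e-02,
        2.45069020e-02, -8.27157896e-05]), 'eef_pos': array([196.61658644, 513.37331745, 204.88544663]), 'eef_rot': array([-3.14041274e+00, -6.17880837e-05,  2.77583749e+00]), 'wrist_force': array([0.4897929 , 0.30421797, 1.5917592 ]), 'moment': array([-0.03101352,  0.09214359, -0.02287191]), 'finger_force': 0.0, 'finger_gap': 93.97800466943796}
{'fx': 361.11533129411885, 'fy': 361.11533129411885, 'cx': 319.425561647463, 'cy': 204.7476987422225, 'k1': -0.060863185590911695, 'origin': array([535.15841614,  -8.65373449, 804.13270504]), 'attitude': array([-2.9860659 ,  0.04960287, -1.5787107 ])}
{'fx': 361.2857942758677, 'fy': 361.2857942758677, 'cx': 318.4929800823802, 'cy': 198.70310662506898, 'k1': -0.012186624288938646, 'origin': array([1190.28265857, -309.10646953,  479.86869161]), 'attitude': array([-2.1593169 ,  0.01561803,  1.03453183])}
```

View pics/top.png

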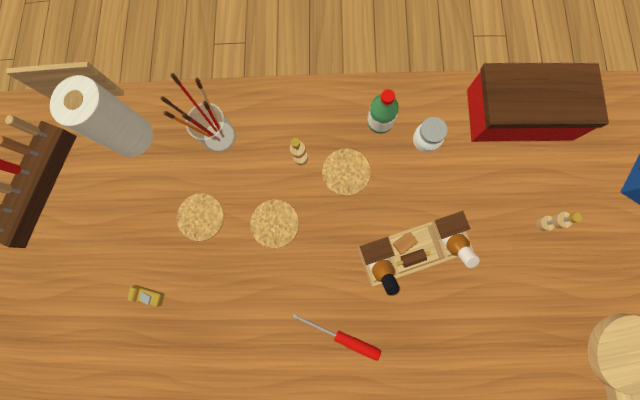

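View pics/scene.png

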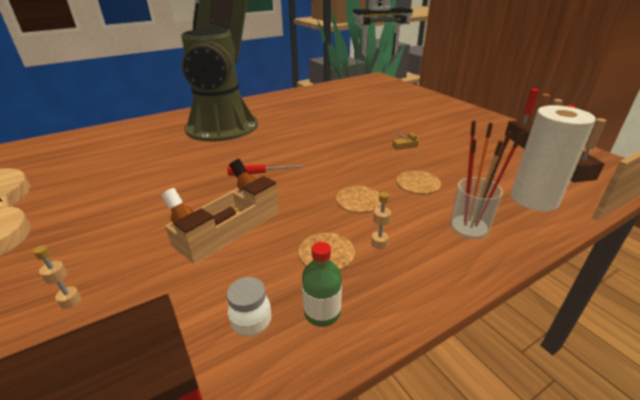

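The top view shows three cork mats, at (200,217), (274,223) and (346,171). The white cap is at (468,257) and the black cap at (390,285), with the box between them. Next I'll measure these and take an enlarged crop.

```bash
python3 - <<'E'
from h import *
W=np.load('topW.npy'); p=np.load('top.npz')['p']
f=lambda a:np.round(a,1)
hsv=cv2.cvtColor(p,cv2.COLOR_RGB2HSV)
for u,v in [(200,217),(274,223),(346,171)]:
    # rim fit: points raised 3..9 above table nearby
    s=W[v-32:v+33,u-32:u+33].reshape(-1,3); tab=np.nanmedian(W[v+30:v+40,u-5:u+5,2])
    m=s[(s[:,2]>tab+3.5)&(s[:,2]<tab+12)]
    c,r=cv2.minEnclosingCircle(m[:,:2].astype(np.float32))
    print('mat',u,v,f(W[v,u]),'table',f(tab),len(m),'mean',f(m.mean(0)),f(c),f(r),'dist',f(np.hypot(*m.mean(0)[:2])))
for n,u,v in [('white end',474,261),('white mid',466,256),('white body',457,242),('blk end',392,288),('hoodR',452,223),('hoodL',377,250)]:
    print(n,f(W[v,u]))
# hood tops: dark brown with z 72..92
reg=np.zeros(p.shape[:2],bool); reg[200:300,350:490]=1
for lo,hi in [(350,400),(425,480)]:
    r=reg.copy(); r[:,:lo]=0; r[:,hi:]=0
    m=r&(W[...,2]>74)&(W[...,2]<90)&(hsv[...,2]<110)&(hsv[...,0]<20)
    m=cv2.morphologyEx(m.astype(np.uint8),cv2.MORPH_OPEN,np.ones((3,3)))
    n,l,st,_=cv2.connectedComponentsWithStats(m); k=1+st[1:,4].argmax()
    q=W[l==k]; rc=cv2.minAreaRect(q[:,:2].astype(np.float32)); print('hood',len(q),f(q.mean(0)),rc)
# cap white pixels
m=reg&(hsv[...,1]<60)&(hsv[...,2]>150)&(W[...,2]>60); m[:,:440]=0
q=W[m]; print('cap',len(q),f(q.mean(0)),f(q.min(0)),f(q.max(0)))
c=cv2.resize(p[150:310,190:490],(800,427),interpolation=cv2.INTER_CUBIC); cv2.imwrite('pics/crop.png',c[:,:,::-1])
E
```

```text
mat 200 217 [636.6 302.6   6.9] table 0.1 1705 mean [637.6 304.2   6. ] [634.7 303.5] 93.2 dist 706.5
mat 274 223 [621.  132.2   5.6] table 0.1 1781 mean [620.7 132.2   6.1] [628.8 137.1] 74.6 dist 634.6
mat 346 171 [737.2 -30.9   6.3] table -0.2 1732 mean [736.4 -30.9   5.8] [738.1 -25. ] 92.6 dist 737.1
white end [ 532.4 -265.2  112.3]
white mid [ 542.  -251.1  111.1]
white body [ 569.9 -244.2   85.1]
blk end [ 484.8 -109.2  114.1]
hoodR [ 608.  -238.2   80.5]
hoodL [556.5 -87.   81.5]
hood 407 [551.1 -87.   81.8] ((553.02294921875, -87.1527099609375), (31.547893524169922, 57.03095626831055), 17.585712432861328)
hood 424 [ 601.1 -237.9   81.6] ((603.5133056640625, -238.2282257080078), (33.683685302734375, 58.70933532714844), 17.365041732788086)
cap 292 [ 542.8 -255.2  104.4] [ 523.  -274.8   61.3] [ 588.6 -227.3  120.3]
```

View pics/crop.png

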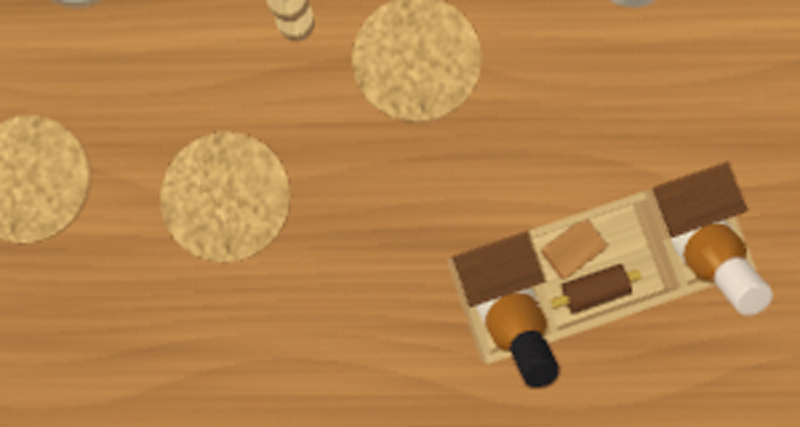

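Of the three mats, (200,217) is 707 mm from the base, (346,171) is 737 mm, and (274,223) is 635 mm. The nearest, (274,223), is the one meant. The white-capped bottle is the right one in the crop. Next I'll fit its axis and work out the pre-grasp pose.

```bash
cat >> h.py <<'E'
from scipy.optimize import least_squares
def fitcap(q,x0,prior=True):
    # params: foot x,y,z, lean, azimuth of -lean dir ; cap lateral radius 14 from 85..118, top disc at 118
    def res(x):
        d=np.array([-np.sin(x[3])*np.cos(x[4]),-np.sin(x[3])*np.sin(x[4]),np.cos(x[3])])
        v=q-x[:3]; t=v@d; r=np.linalg.norm(v-np.outer(t,d),axis=1)
        # signed distance to solid cylinder up to 118
        a=r-14; b=t-118
        s=np.where((a>0)&(b>0),np.hypot(a,b),np.maximum(a,b))
        return np.r_[s,(np.array([x[3]-np.radians(40)])*200 if prior else [])]
    return least_squares(res,x0,loss='soft_l1',f_scale=1.5)
def axis(x): return np.array([-np.sin(x[3])*np.cos(x[4]),-np.sin(x[3])*np.sin(x[4]),np.cos(x[3])])
E
python3 - <<'E'
from h import *
out=[]
for n,box in [('top',(445,490,235,275)),('scene',(155,195,180,220))]:
    W=np.load(n+'W.npy'); p=np.load(n+'.npz')['p']; hsv=cv2.cvtColor(p,cv2.COLOR_RGB2HSV)
    m=np.zeros(p.shape[:2],np.uint8); a,b,c,d=box; m[c:d,a:b]=1
    m&=((hsv[...,1]<50)&(hsv[...,2]>140)&(W[...,2]>75)&(np.hypot(W[...,0]-535,W[...,1]+258)<40)).astype(np.uint8)
    m=cv2.erode(m,np.ones((3,3))); q=W[m>0]; out.append(q); print(n,len(q),q.mean(0).round(1))
x0=[610,-236,20,.7,np.radians(18)]
for q in [out[0],out[1],np.vstack(out)]:
    if len(q)<10: continue
    r=fitcap(q,x0); x=r.x; print(x[:3].round(1),np.degrees(x[3:]).round(1),'rms',np.sqrt((r.fun**2).mean()).round(2),'top',(x[:3]+118*axis(x)).round(1))
th=np.radians(18); e=np.array([np.cos(th),np.sin(th)])
ho=np.array([603.5,-238.2]); print('foot from hood', ho+e*(19.6-25.5))
S=manip.read_state(); R0=R.from_euler('xyz',S['eef_rot'])
print(np.degrees((R0.as_rotvec())), get_calibration('wrist'))
E
```

```text
top 182 [ 541.2 -255.9  108.6]
scene 52 [ 552.5 -257.6  105.6]
[ 601.  -237.5   19.1] [40.  19.7] rms 0.83 top [ 529.6 -263.1  109.5]
[ 610.4 -248.    15.3] [40.  13.3] rms 1.08 top [ 536.6 -265.5  105.7]
[ 602.6 -239.6   19.8] [40.2 18.4] rms 1.14 top [ 530.3 -263.6  109.9]
foot from hood [ 597.88876655 -240.02320027]
[-3.27395414e+01 -1.76982890e+02  8.90520763e-02] {'fx': 340.9402793658221, 'fy': 340.9402793658221, 'cx': 310.2022492433229, 'cy': 200.68574025236512, 'k1': -0.05016845753810448, 'origin': array([134.60863474, 537.50616633, 384.40099993]), 'attitude': array([ 2.90916667e+00, -7.21034424e-04,  1.20514905e+00])}
```

Call:
{"fn": "jog_arm", "kwargs": {
  "plan": [0.289,-0.791,0,0,0,-140.5,0.289,-0.791,0,0,0,-140.5,0.289,-0.791,0,0,0,-140.5,0.289,-0.791,0,0,0,-140.5,0.289,-0.791,0,0,0,-140.5,0.289,-0.791,0,0,0,-140.5,0.289,-0.791,0,0,0,-140.5,0.289,-0.791,0,0,0,-140.5,0.289,-0.791,0,0,0,-140.5,0.289,-0.791,0,0,0,-140.5,0.289,-0.791,0,0,0,-140.5,0.289,-0.791,0,0,0,-140.5,0.289,-0.791,0,0,0,-140.5,0.289,-0.791,0,0,0,-140.5,0.289,-0.791,0,0,0,-140.5,0.289,-0.791,0,0,0,-140.5,0.289,-0.791,0,0,0,-140.5,0.289,-0.791,0,0,0,-140.5,0.289,-0.791,0,0,0,-140.5,0.289,-0.791,0,0,0,-140.5],
  "claw": 0.07
}}

```text
clock: 2.1
eef_pos: [485.5, -276.4, 205.4]
eef_rot: [-3.141, 0.0, 0.325]
wrist_force: [-0.3, -0.4, -1.2]
finger_gap: 70.0
finger_force: 0.0
```

Call:
{"fn": "jog_arm", "kwargs": {
  "plan": [0,-0.001,-0.02,12.7,-37.9,0,0,-0.001,-0.04,12.7,-37.9,0,0,-0.001,-0.04,12.7,-37.9,0,0,-0.001,-0.04,12.7,-37.9,0,0,-0.001,-0.04,12.7,-37.9,0,0,-0.001,-0.04,12.7,-37.9,0,0,-0.001,-0.04,12.7,-37.9,0,0,-0.001,-0.04,12.7,-37.9,0]
}}

```text
clock: 2.9
eef_pos: [486.3, -277.9, 166.2]
eef_rot: [3.14, -0.696, 0.326]
wrist_force: [-0.3, 0.1, 0.2]
finger_gap: 70.2
finger_force: 0.0
```

```bash
python3 - <<'E'
from h import *
S=manip.read_state(); print(S['eef_pos'],S['joints'].round(2)); M=R.from_euler('xyz',S['eef_rot']).as_matrix(); print(M.round(3))
p,W=cloud('wrist','wr1'); np.save('wr1W.npy',W); hsv=cv2.cvtColor(p,cv2.COLOR_RGB2HSV)
m=((hsv[...,1]<50)&(hsv[...,2]>140)&(W[...,2]>75)&(np.hypot(W[...,0]-535,W[...,1]+258)<40)).astype(np.uint8)
m=cv2.erode(m,np.ones((5,5))); q=W[m>0]; print(len(q))
if len(q)>20:
  for pr in (True,False):
    r=fitcap(q,[601.5,-239,20,.7,.32],pr);x=r.x; print(x[:3].round(1),np.degrees(x[3:]).round(1),np.sqrt((r.fun**2).mean()).round(2),'top',(x[:3]+118*axis(x)).round(1),'tcp@86',(x[:3]+86*axis(x)).round(1))
E
```

```text
[ 486.31913059 -277.89694528  166.17027847] [-0.88  0.23  1.87  0.83  0.95 -0.11]
[[ 0.727  0.319  0.608]
 [ 0.246 -0.948  0.204]
 [ 0.641  0.001 -0.767]]
64
[ 605.  -242.8   20.1] [40.  16.4] 0.52 top [ 532.2 -264.3  110.5] tcp@86 [ 551.9 -258.5   86. ]
[ 611.  -244.3   24.3] [43.6 13.7] 0.47 top [ 531.9 -263.6  109.7] tcp@86 [ 553.4 -258.4   86.5]
```

View pics/wr1.png

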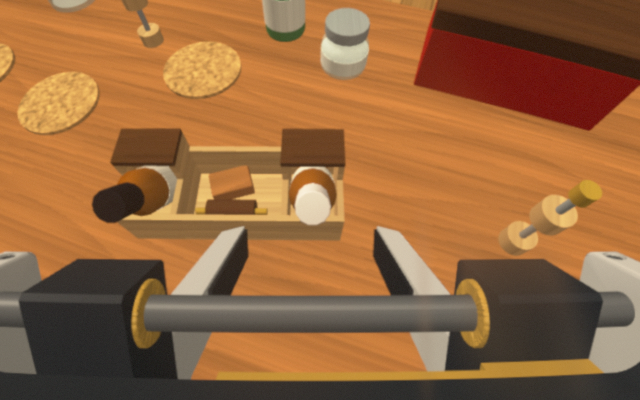

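The wrist view shows the white cap at (313,205), centred between the fingers at about columns 240 and 378. The fit agrees with the planned axis, so I'll advance along it.

Call:
{"fn": "jog_arm", "kwargs": {
  "plan": [0.016,0.0048,-0.02,0,0,0,0.032,0.0096,-0.04,0,0,0,0.048,0.0145,-0.06,0,0,0,0.0585,0.0178,-0.0735,0,0,0,0.0645,0.0195,-0.081,0,0,0,0.0645,0.0195,-0.081,0,0,0,0.0645,0.0195,-0.081,0,0,0]
}}

```text
clock: 3.65
eef_pos: [550.3, -258.9, 85.1]
eef_rot: [3.141, -0.698, 0.325]
wrist_force: [-0.7, -0.7, -0.7]
finger_gap: 70.2
finger_force: 0.0
```

Call:
{"fn": "jog_arm", "kwargs": {
  "plan": [0,0,0,0,0,0,0,0,0,0,0,0,0,0,0,0,0,0,0,0,0,0,0,0,0,0,0,0,0,0,0,0,0,0,0,0,0,0,0,0,0,0,0,0,0,0,0,0],
  "claw": 0.015,
  "force": 30
}}

```text
clock: 4.45
eef_pos: [550.2, -259.0, 84.5]
eef_rot: [3.141, -0.698, 0.324]
wrist_force: [-0.4, 0.2, 0.3]
finger_gap: 27.6
finger_force: 30.0
```

Call:
{"fn": "jog_arm", "kwargs": {
  "plan": [-0.0061,-0.002,0.0077,0,0,0,-0.0122,-0.0041,0.0153,0,0,0,-0.0183,-0.0061,0.023,0,0,0,-0.0244,-0.0082,0.0306,0,0,0,-0.0305,-0.0102,0.0383,0,0,0]
}}

```text
clock: 4.95
eef_pos: [519.1, -269.4, 123.6]
eef_rot: [3.141, -0.698, 0.324]
wrist_force: [0.3, 0.4, -1.7]
finger_gap: 27.6
finger_force: 30.0
```

Call:
{"fn": "jog_arm", "kwargs": {
  "plan": [-0.0073,-0.0024,0.0092,0,0,0,-0.0146,-0.0049,0.0184,0,0,0,-0.0219,-0.0073,0.0276,0,0,0,-0.0293,-0.0098,0.0368,0,0,0,-0.0366,-0.0122,0.046,0,0,0,-0.0366,-0.0122,0.046,0,0,0]
}}

```text
clock: 5.55
eef_pos: [482.7, -282.1, 170.2]
eef_rot: [3.139, -0.698, 0.324]
wrist_force: [0.1, -0.2, -2.0]
finger_gap: 27.7
finger_force: 30.0
```

Call:
{"fn": "jog_arm", "kwargs": {
  "plan": [0,0,0.03,0,0,0,0,0,0.06,0,0,0,0,0,0.085,-2.5,7.6,0,0,0,0.085,-5.1,15.2,0,0,0,0.085,-7.6,22.7,0,0,0,0.085,-10.2,30.3,0,0,0,0.085,-12.7,37.9,0,0,0,0.085,-12.7,37.9,0,0,0,0.085,-12.7,37.9,0]
}}

```text
clock: 6.45
eef_pos: [483.6, -280.7, 252.9]
eef_rot: [-3.14, -0.002, 0.325]
wrist_force: [-0.6, 0.9, -2.0]
finger_gap: 27.1
finger_force: 30.0
```

```bash
python3 - <<'E'
from h import *
S=manip.read_state(); print(S['eef_pos'],S['eef_rot'],S['joints'].round(2))
p,W=cloud('scene','sc2'); c=cv2.resize(p[60:260,60:340],(700,500),interpolation=cv2.INTER_CUBIC); cv2.imwrite('pics/sc2c.png',c[:,:,::-1])
E
```

```text
[ 483.55060516 -280.70491229  252.86864007] [-3.14006258e+00 -1.91667193e-03  3.25067769e-01] [-0.59  0.29  1.43  0.    1.43  0.65]
```

View pics/sc2c.png

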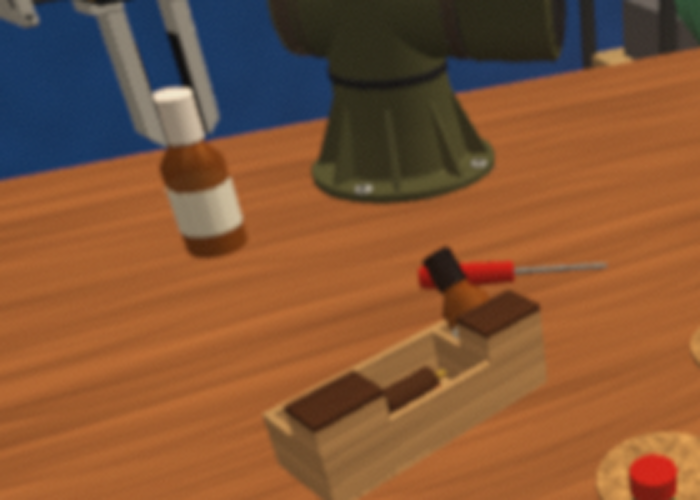

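The crop shows the white-capped bottle upright in the grip, cap at (177,115) and foot at (213,245). The black-capped bottle is still in place at (455,285). Now I'll carry it to the mat.

Call:
{"fn": "jog_arm", "kwargs": {
  "plan": [0.005,0.015,0,0,0,0,0.014,0.042,0,0,0,0,0.026,0.078,0,0,0,0,0.039,0.118,0,0,0,0,0.052,0.158,0,0,0,0,0.066,0.198,0,0,0,0,0.079,0.238,0,0,0,0,0.092,0.278,0,0,0,0,0.106,0.318,0,0,0,0,0.119,0.358,0,0,0,0,0.128,0.387,-0.03,0,0,0,0.134,0.405,-0.06,0,0,0,0.137,0.413,-0.1,0,0,0,0.137,0.413,-0.13,0,0,0,0.137,0.413,-0.13,0,0,0,0.137,0.413,-0.13,0,0,0]
}}

```text
clock: 8.1
eef_pos: [620.3, 131.6, 125.0]
eef_rot: [-3.141, -0.001, 0.323]
wrist_force: [0.7, 0.1, -0.4]
finger_gap: 27.5
finger_force: 30.0
```

```bash
python3 - <<'E'
from h import *
S=manip.read_state(); print(S['eef_pos'],S['eef_rot'],S['wrist_force'])
p,W=cloud('scene','sc3'); hsv=cv2.cvtColor(p,cv2.COLOR_RGB2HSV)
near=(np.hypot(W[...,0]-621,W[...,1]-132)<45)
b=near&(W[...,2]>9)&(W[...,2]<118)
q=W[b]; print(len(q),'zmin',np.sort(q[:,2])[:8].round(1))
# body cylinder fit r=22 on z 25..85 rel
z0=np.percentile(q[:,2],1); w=q[(q[:,2]>z0+6)&(q[:,2]<z0+60)]
def res(x):
    d=np.array([x[2],x[3],1]);d/=np.linalg.norm(d);v=w-[x[0],x[1],z0+33];t=v@d;return np.linalg.norm(v-np.outer(t,d),axis=1)-22
r=least_squares(res,[621,132,0,0],loss='soft_l1');print('centre',r.x[:2].round(1),'tilt deg',np.degrees(r.x[2:]).round(1),np.std(r.fun).round(2),z0)
c=cv2.resize(p[60:260,240:520],(700,500),interpolation=cv2.INTER_CUBIC); cv2.imwrite('pics/sc3c.png',c[:,:,::-1])
E
```

```text
[620.25278887 131.57716962 125.03756277] [-3.14109933e+00 -1.17220291e-03  3.22804791e-01] [ 0.65583696  0.1444997  -0.35442564]
634 zmin [ 9.1 39.3 39.3 39.4 39.8 40.1 40.3 40.4]
centre [622.8 131.5] tilt deg [-0.5 -0. ] 0.98 40.31512833630825
```

View pics/sc3c.png

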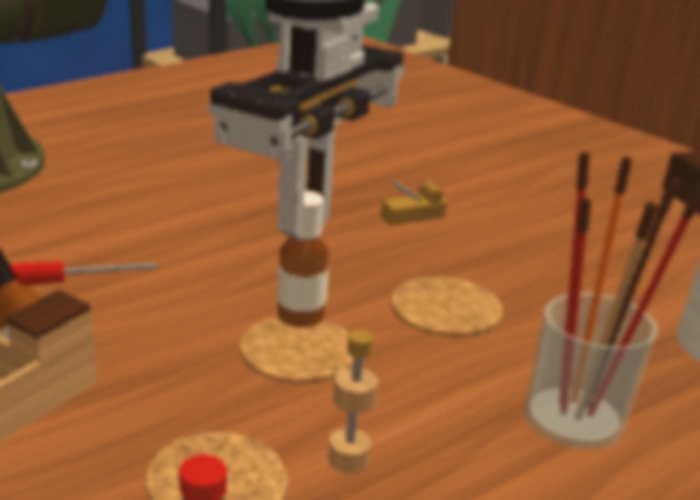

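The bottle is upright (tilt 0.5° or less), its foot at about z 39 over the mat, which is at (295,345) in the crop. Now I'll lower it, slowly at the end.

Call:
{"fn": "jog_arm", "kwargs": {
  "plan": [0,0,-0.01,0,0,0,0,0,-0.02,0,0,0,0,0,-0.026,0,0,0,0,0,-0.029,0,0,0,0,0,-0.029,0,0,0,0,0,-0.029,0,0,0]
}}

```text
clock: 8.75
eef_pos: [620.3, 131.7, 94.9]
eef_rot: [3.142, -0.0, 0.324]
wrist_force: [0.3, 0.1, -0.9]
finger_gap: 27.7
finger_force: 30.0
```

Call:
{"fn": "jog_arm", "kwargs": {
  "plan": [0,0,-0.001,0,0,0,0,0,-0.002,0,0,0,0,0,-0.002,0,0,0,0,0,-0.002,0,0,0]
}}

```text
clock: 9.15
eef_pos: [620.2, 131.7, 92.8]
eef_rot: [3.142, -0.0, 0.324]
wrist_force: [-0.2, 0.7, -1.5]
finger_gap: 27.7
finger_force: 30.0
```

Call:
{"fn": "jog_arm", "kwargs": {
  "plan": [0,0,-0.001,0,0,0,0,0,-0.001,0,0,0,0,0,-0.001,0,0,0]
}}

```text
clock: 9.45
eef_pos: [620.4, 131.8, 92.4]
eef_rot: [3.142, -0.001, 0.324]
wrist_force: [-0.4, 0.9, 6.3]
finger_gap: 27.6
finger_force: 30.0
```

The wrist force has risen to 6.3 N, so the foot is on the mat. Releasing.

Call:
{"fn": "jog_arm", "kwargs": {
  "plan": [0,0,0,0,0,0,0,0,0,0,0,0,0,0,0,0,0,0,0,0,0,0,0,0,0,0,0,0,0,0,0,0,0,0,0,0],
  "claw": 0.06
}}

```text
clock: 10.05
eef_pos: [620.1, 131.7, 91.7]
eef_rot: [-3.142, 0.0, 0.324]
wrist_force: [-1.2, -1.0, -1.3]
finger_gap: 59.8
finger_force: 0.0
```

Call:
{"fn": "jog_arm", "kwargs": {
  "plan": [0,0,0.01,0,0,0,0,0,0.03,0,0,0,0,0,0.06,0,0,0,0,0,0.1,0,0,0,0,0,0.13,0,0,0,0,0,0.13,0,0,0,0,0,0.13,0,0,0]
}}

```text
clock: 10.75
eef_pos: [620.1, 131.7, 222.3]
eef_rot: [3.141, -0.001, 0.324]
wrist_force: [0.3, -0.4, -1.0]
finger_gap: 59.8
finger_force: 0.0
```

```bash
python3 - <<'E'
from h import *
p,W=cloud('scene','sc4')
near=(np.hypot(W[...,0]-621,W[...,1]-132)<45)
q=W[near&(W[...,2]>9)&(W[...,2]<135)]; print('ztop',np.sort(q[:,2])[-5:].round(1))
w=q[(q[:,2]>12)&(q[:,2]<66)]
def res(x):
    d=np.array([x[2],x[3],1]);d/=np.linalg.norm(d);v=w-[x[0],x[1],6];t=v@d;return np.linalg.norm(v-np.outer(t,d),axis=1)-22
r=least_squares(res,[621,132,0,0],loss='soft_l1');print('foot',r.x[:2].round(1),'tilt',np.degrees(r.x[2:]).round(1))
c=cv2.resize(p[60:260,200:480],(700,500),interpolation=cv2.INTER_CUBIC); cv2.imwrite('pics/sc4c.png',c[:,:,::-1])
E
```

```text
ztop [125.4 125.5 125.5 125.7 125.8]
foot [622.7 131.7] tilt [0.3 0.1]
```

View pics/sc4c.png

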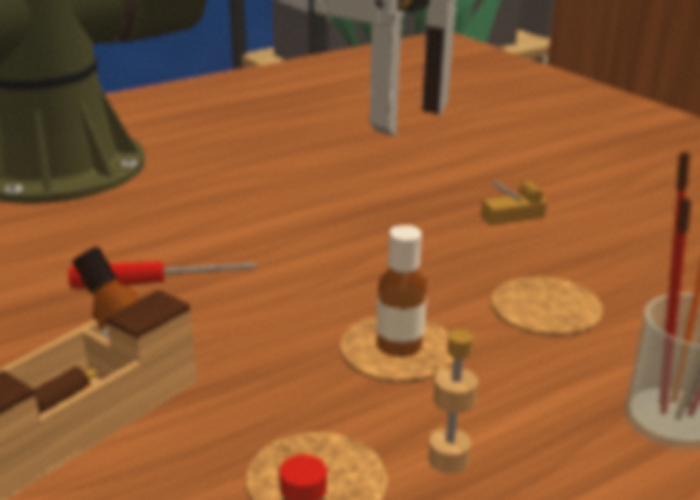

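The white-capped bottle stands upright at (402,290), in the middle of the right mat. The gripper is clear of it, and the black-capped bottle at (105,285) is still in its bay.

```bash
python3 -c "
from cell import manip; print(manip.sign_off())"
```

```text
the job is handed in; nothing more can be done
None
```

The white-capped bottle is standing upright near the centre of the nearest cork mat, released and clear of the gripper; the black-capped bottle is still in its bay, and the job is handed in at about 11 s of the 38 s allowed.

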